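# Clear the pile off the stirrer and set the beaker on it

## Task

The magnetic stirrer is needed for the beaker, but things have been piled on its plate. Take the pile apart and set each thing upright in the middle of its own place: the vial in the round vial stand, the Petri dish on the pan of the balance, and the tube rack flat in the steel tray, lengthwise along it; then set the beaker upright in the middle of the freed stirrer plate. Tip nothing over, and leave the jar with the green lid where it stands.

Things in the scene. Friction and masses are not known exactly. Their poses are not given: they have to be found in the camera images.
- vial_center (a point): Sample vial with white cap, upright, 27 mm diameter, 58 mm tall (glass body below, cap over the top 12 mm). At the start it is the top of the pile, standing on the Petri dish. The point is its centre, 29 mm above its underside; z is up the vial.
- petri_center (a point): Closed round Petri dish lying flat: clear, with beige filling, 61 mm diameter at the lid, 14 mm tall; the lid's straight side runs from 4 to 14 mm above the underside, below that the dish is 56 mm wide. At the start it lies on the tube rack under the vial. The point is on its axis, 9 mm above its underside; z is up.
- rack_center (a point): Blue plastic tube rack, empty, 50 mm (x) by 77 mm (y) by 58 mm tall, with three perforated shelves and two end walls (at its y ends) that rise 2 mm above the top shelf, whose upper side is 56 mm above the underside. At the start it stands on the stirrer plate, with the Petri dish on its top shelf between the end walls. Can be gripped across its 50 mm width at the top shelf (52 to 56 mm up). The point is its centre, 29 mm above its underside; x is across, y along, z up.
- beaker_center (a point): Small glass beaker with beige filling, open at the top, body 50 mm diameter, 60 mm tall, with a spout at the rim on its y side (58 mm over all along y; grip it along x, 50 mm). It stands alone on the bench at the start. The point is on its axis, 30 mm above its underside; z is up.
- stirrer_plate (a point): Centre of the upper side of the round white plate (112 mm diameter) of the magnetic stirrer, a white box 155 by 125 mm with a black knob at its front (-x) side; plate 48 mm above the bench. Fixed. Place of the beaker; the pile stands on it at the start. z is up.
- balance_pan (a point): Centre of the upper side of the round steel pan (100 mm diameter) of the balance, a grey box 165 by 140 mm with a black display in front (-x side); pan 46 mm above the bench. Fixed; the pan does not give. Place of the Petri dish. z is up.
- tray_floor (a point): Centre of the floor of the flat steel tray, 94 mm (x) by 122 mm (y) outside, 88 by 116 mm inside, walls 3 mm thick, rim 12 mm and floor 3 mm above the bench. Fixed. Place of the tube rack, its length along the tray's y. z is up.
- vial_stand_floor (a point): Centre of the floor of the round white vial stand, a shallow dish 58 mm outside and 52 mm inside diameter, rim 14 mm and floor 4 mm above the bench. Fixed. Place of the vial. z is up.
- jar_center (a point): Sample jar with green lid, 55 mm diameter, 76 mm tall, loose on the bench; to be left alone. The point is its centre, 38 mm above its underside.
There are look-alikes about, which are no part of the job. Leave any purple look-alike of the part that bears petri_center alone.

How it is judged:
By the outcome, as a careful person would: the job done as asked, in the order asked, and still so for the second after the job is handed in, with the robot touching nothing.
It also fails if it takes over 120 s, if anything falls off the work surface, if the arm or the gripper's body presses on something with over 40 N, if the wrist force passes 120 N, or if a joint passes its speed limit or range.

## Robot

A 6-joint arm with a two-finger parallel gripper is mounted at the origin on a cart in front of the work surface, level with it; the furniture and walls round the work are solid. World frame = base frame: x ahead of the robot, y to its left, z up, the work surface at z = 0. Lengths are in m, angles in rad, forces in N, time in s.
With the tool pointing down it reaches from about 0.35 to 0.975 m from the base axis. Payload 4.9 kg.
Tool frame: the origin (TCP) lies at the very end of the fingers, on their centre line; the grasp point (between the pads) lies manip.grip_point_offset behind it (manip.grip_point_offset is the distance from the TCP to the grasp point, in m); z points along the fingers, y is the line along which they close (so a half turn about z gives the same grasp; the last joint's range is limited). The gripper opens to 85 mm and grips with 20 to 120 N. Pads are 22 mm wide; open, the fingers measure 114 mm over their backs; the gripper's body (76 mm by 85 mm) begins 54 mm behind the grasp point. The pads swing forward as they close: fully open they stand 13 mm farther back than shut.
Start: joints at [-1.407, 0.053, 1.613, -0, 1.476, -0.119], TCP at [0.174, -0.6, 0.198] pointing down, gripper open.
Joint ranges: [-3.01, 3.01], [-1.01, 2.22], [0.06, 2.58], [-1.02, 4.17], [0.09, 2.62], [-3.14, 3.14]. Speed limits (rad/s): [2.57, 2.57, 3.14, 3.14, 3.14, 3.14].

## Interface

Orientations are given as a unit quaternion [w, x, y, z].
In Python, from plant import manip gives the robot as it stands.
- The arm moves only by the shell command python3 -m crank 'ROWS' [OPENING]. ROWS is JSON, a list of rows, each an object of numbers: "x", "y", "z": the shift along the tool's x, y, z in cm; "turn": the turn about the tool's z in rad. In form: [{"x": .., "y": .., "z": .., "turn": ..}, ...]. A call has 1 to 5 rows; each row shifts and turns the commanded pose from where the row before left it, along the tool's axes as they then stand; what a row does not reach is not made up. A row lasts 1/10 s, in which the tool goes at most 50 mm and 8.59 degrees, less where a joint would pass 70% of its speed; a pose out of reach is approached as far as the arm can. A call with a gripper value outside its range is refused whole. OPENING is the opening in per cent of the stroke, from 0 (shut) to 100 (fully open), set as the call begins (- or left out, the last holds). The fingers move at their own pace and stop on an object; the grip force is fixed at half the most. Time passes only in rows, so rows that do not move let the fingers close. It gives the time, the measured TCP pose, the force, the opening and the grip force at its end, in the units of the state.
- manip.state(): the state, without advancing time (a new reading comes with each control period).
- manip.grab_frame(name): name is "scene" or "side" or "wrist"; returns (picture, depth): 480x640x3 uint8, red, green, blue; 480x640 float32, m along the optical axis (not along the pixel's ray), 0 where there is no reading.
- manip.camera_model(name): a dict with "mtx" (3x3 intrinsics, pixels), "world_to_cam" (4x4, takes a point from world to camera coordinates). Camera axes: x right, y down, z forward; pixel columns grow to the right and rows downward; lengths in m; the calibration is good to about 2 mm. A picture is of the moment at which its call begins: read the wrist's pose just before it. camera_model takes no time and is no camera call; for the wrist camera it gives the pose at the moment of the call.
- manip.job_done(): hands the job in; it is judged then, once.
The state is a dict: "time": time; "joint_pos": joint angles; "joint_vel": joint speeds; "joint_efforts": joint torques, N m; "tool_pos": TCP position; "tool_rot": TCP orientation; "contact_force": force on the tool from outside, world axes, zero at the start; "ft_torque": the same for the moment, N m; "gripper_width": opening from 0.0 (shut) to 1.0 (fully open); "grasp_force": force on a finger pad.
Only numpy, scipy, OpenCV 4.12 (cv2) and the standard library are available. Lean on these libraries where they do the work, as an engineer would, in place of code of your own. Each camera call takes 0.05 s, during which the arm holds its last target. There are 200 camera calls.

## Working session

There is one attempt and no reset: what is moved stays moved. The work goes in short steps, Python scripts to look and compute and a shell command to move; the robot and the scene stay as the last step left them, time stands still between calls to the robot, and variables do not carry over. Pictures are saved under pics/ and viewed, at most 14 in all, crops included, and the job is handed in when it is done.

```bash
ls; mkdir -p pics; python3 - <<'E'
from plant import manip
import cv2,numpy as np
print(manip.state(), manip.grip_point_offset)
for n in ("scene","side"):
    p,d=manip.grab_frame(n); cv2.imwrite(f"pics/{n}0.png",p[:,:,::-1]); np.savez(f"{n}0.npz",p=p,d=d,**manip.camera_model(n))
    m=manip.camera_model(n); W=np.linalg.inv(m["world_to_cam"]); print(n,m["mtx"],W.round(3),(d>0).mean())
E
```

```text
pics
{'time': 0.0, 'joint_pos': array([-1.40702319e+00,  5.33619927e-02,  1.61432041e+00, -5.99892581e-06,
        1.47598979e+00, -1.19010213e-01]), 'joint_vel': array([ 0.00150415, -0.0002596 , -0.00057933,  0.00104966, -0.00058191,
       -0.00013053]), 'joint_efforts': array([-1.80806852e-03, -3.93682086e+01, -3.70176744e+01, -2.79181168e-04,
        6.88008178e-03,  1.15631698e-05]), 'tool_pos': array([ 0.1742707 , -0.59948158,  0.19624413]), 'tool_rot': array([-1.03943866e-03,  9.90020263e-01,  1.40921245e-01, -2.62544855e-05]), 'contact_force': array([-0.10994257,  0.25714302,  0.3826692 ]), 'ft_torque': array([-0.02169006, -0.02602007, -0.06773416]), 'grasp_force': 0.0, 'gripper_width': 1.0038421161186293} 0.0187
scene [[519.94558408   0.         306.28507851]
 [  0.         519.94558408 238.95299434]
 [  0.           0.           1.        ]] [[-0.465 -0.451  0.762 -0.374]
 [-0.885  0.225 -0.407  0.485]
 [ 0.012 -0.864 -0.504  0.742]
 [ 0.     0.     0.     1.   ]] 0.99607421875
side [[616.86319849   0.         310.44649948]
 [  0.         616.86319849 246.07716411]
 [  0.           0.           1.        ]] [[-0.553  0.687 -0.472  1.113]
 [ 0.833  0.466 -0.298  0.358]
 [ 0.016 -0.558 -0.83   1.124]
 [ 0.     0.     0.     1.   ]] 0.9960807291666667
```

View pics/scene0.png

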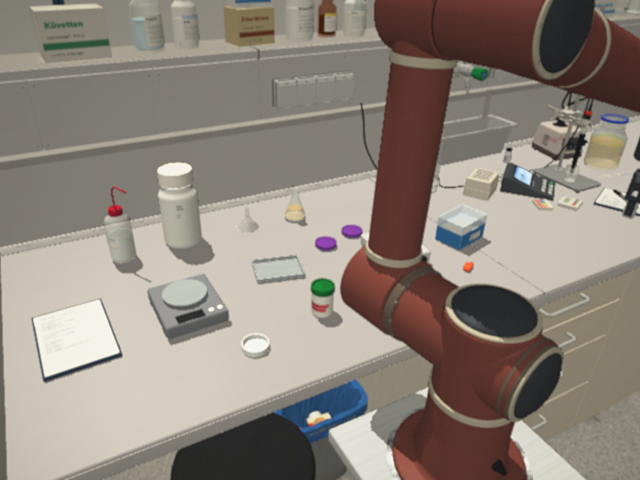

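View pics/side0.png

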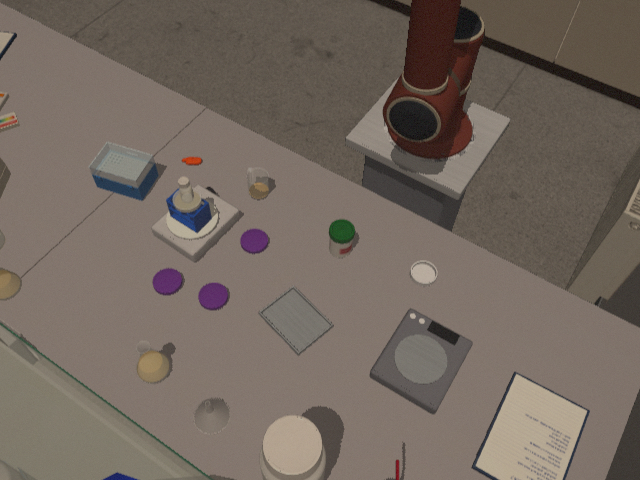

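The side view shows the pile on the stirrer at (190,205), the beaker candidate at (259,184), the jar at (342,238), the tray at (296,320), the balance pan at (421,358) and the vial stand at (424,272). The other candidates for the beaker, at (152,365) and (5,283), look like conical flasks. The three purple discs, at (254,240), (167,281) and (213,296), are Petri look-alikes. In the scene view the arm hides the pile. Next I'll enlarge the pile and beaker and measure.

```bash
cat > h.py <<'E'
import numpy as np,cv2
from plant import manip
def load(n):
    f=np.load(n+".npz"); return f["p"],f["d"],f["mtx"],f["world_to_cam"]
def snap(n,tag):
    m=manip.camera_model(n); p,d=manip.grab_frame(n)
    np.savez(tag+".npz",p=p,d=d,**m); cv2.imwrite(f"pics/{tag}.png",p[:,:,::-1]); return p,d,m["mtx"],m["world_to_cam"]
def ray(uv,z,K,T):
    W=np.linalg.inv(T); uv=np.atleast_2d(uv).astype(float)
    r=np.c_[uv,np.ones(len(uv))]@np.linalg.inv(K).T@W[:3,:3].T; c=W[:3,3]
    return c+r*((z-c[2])/r[:,2])[:,None]
def cloud(d,K,T):
    v,u=np.mgrid[:480,:640]; W=np.linalg.inv(T)
    c=np.stack([(u-K[0,2])/K[0,0]*d,(v-K[1,2])/K[1,1]*d,d],-1)
    return c@W[:3,:3].T+W[:3,3]
def proj(P,K,T):
    c=np.atleast_2d(P)@T[:3,:3].T+T[:3,3]; q=c@K.T; return q[:,:2]/q[:,2:]
E
python3 - <<'E'
from h import *
p,d,K,T=load("side0"); X=cloud(d,K,T)
cv2.imwrite("pics/crop1.png",cv2.resize(p[130:300,140:370],None,fx=3.4,fy=3.4,interpolation=cv2.INTER_CUBIC)[:,:,::-1])
for n,(u,v) in dict(bench=(350,290),cap=(185,183),petri=(180,198),plate=(210,226),beaker=(259,190),jar=(342,230),tray=(296,320),pan=(421,358),stand=(424,273),balbox=(450,380)).items():
    print(n,X[v-1:v+2,u-1:u+2].reshape(-1,3).mean(0).round(3))
E
```

```text
bench [ 0.52   0.085 -0.   ]
cap [ 0.587 -0.273  0.173]
petri [ 0.594 -0.291  0.12 ]
plate [ 0.579 -0.236  0.047]
beaker [ 0.433 -0.213  0.037]
jar [0.444 0.012 0.071]
tray [0.642 0.031 0.001]
pan [0.595 0.284 0.046]
stand [0.398 0.195 0.004]
balbox [0.597 0.348 0.033]
```

View pics/crop1.png

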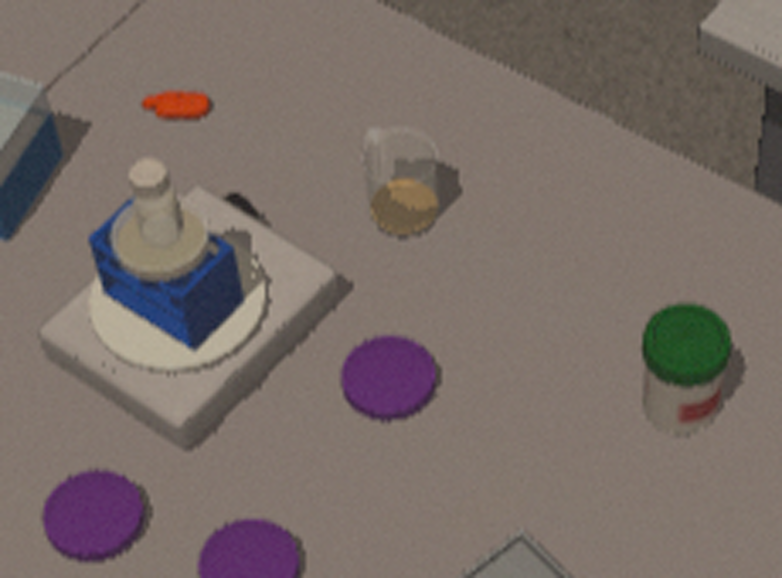

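The crop confirms the pile: the white-capped vial stands on the beige Petri dish, on the blue rack, on the white plate. It also shows the only spouted beaker, at side pixel (259,184), with its spout at upper left. The depth heights match the sizes given. Now I'll measure accurately.

```bash
cat > meas.py <<'E'
from h import *
def near(X,c,r,z0,z1): return (np.hypot(X[...,0]-c[0],X[...,1]-c[1])<r)&(X[...,2]>z0)&(X[...,2]<z1)
def circ(P):
    return [np.round(a,4) for a in cv2.minEnclosingCircle((P[:,:2]*1000).astype(np.float32))]
E
python3 - <<'E'
from meas import *
p,d,K,T=load("side0"); X=cloud(d,K,T); hsv=cv2.cvtColor(p,cv2.COLOR_RGB2HSV)
def rep(n,m):
    P=X[m]; print(n,m.sum(),"mean",P.mean(0).round(4),"circ",circ(P))
rep("cap",near(X,(.587,-.273),.03,.171,.185))
rep("petri",near(X,(.59,-.275),.05,.113,.124))
rep("plate",near(X,(.59,-.25),.075,.044,.052))
rep("pan",near(X,(.595,.284),.056,.0435,.055))
rep("standrim",near(X,(.398,.195),.04,.009,.02))
rep("stand floor",near(X,(.398,.195),.04,.002,.008))
rep("jar",near(X,(.444,.012),.05,.07,.085))
m=near(X,(.43,-.215),.06,.006,.08); rep("beaker",m)
for z in range(0,80,8): 
  q=near(X,(.43,-.215),.06,z/1000,z/1000+.008); print(z,q.sum(),circ(X[q]) if z and q.any() else "")
m=near(X,(.642,.031),.11,.006,.016); rep("trayrim",m); print(cv2.minAreaRect((X[m][:,:2]*1000).astype(np.float32)))
b=(hsv[...,0]>105)&(hsv[...,0]<130)&(hsv[...,1]>120)
m=near(X,(.59,-.26),.08,.098,.112)&b; rep("rack",m); print(cv2.minAreaRect((X[m][:,:2]*1000).astype(np.float32)))
m=near(X,(.59,-.26),.08,.05,.112)&b; rep("rack",m); print(cv2.minAreaRect((X[m][:,:2]*1000).astype(np.float32)))
m=near(X,(.59,-.26),.13,.035,.055)&~b; print("stirrerbox",cv2.minAreaRect((X[m][:,:2]*1000).astype(np.float32)))
m=near(X,(.6,.28),.13,.02,.055); print("balbox",cv2.minAreaRect((X[m][:,:2]*1000).astype(np.float32)))
E
```

```text
cap 74 mean [ 0.5852 -0.2794  0.1741] circ [array([ 585.2518, -280.7555]), np.float64(12.1377)]
petri 347 mean [ 0.5902 -0.2767  0.1166] circ [array([ 585.9866, -280.5985]), np.float64(31.5718)]
plate 670 mean [ 0.598  -0.2672  0.0475] circ [array([ 583.3234, -280.0543]), np.float64(56.0111)]
pan 1636 mean [0.5978 0.2834 0.0459] circ [array([596.3344, 283.0504]), np.float64(50.3751)]
standrim 145 mean [0.4037 0.1951 0.0123] circ [array([402.3808, 193.3017]), np.float64(30.8691)]
stand floor 281 mean [0.3997 0.1932 0.0043] circ [array([397.735 , 195.3709]), np.float64(39.4385)]
jar 342 mean [0.4457 0.0125 0.0732] circ [array([446.1133,  11.2769]), np.float64(28.9066)]
beaker 607 mean [ 0.417  -0.2288  0.0356] circ [array([ 420.0672, -232.593 ]), np.float64(30.743)]
0 366 
8 72 [array([ 416.3468, -227.3918]), np.float64(26.0997)]
16 89 [array([ 415.2897, -229.1274]), np.float64(27.2726)]
24 69 [array([ 417.8391, -229.7189]), np.float64(25.8203)]
32 111 [array([ 416.1509, -230.259 ]), np.float64(28.0067)]
40 78 [array([ 415.6207, -228.6119]), np.float64(26.6235)]
48 101 [array([ 420.686
[... 219 characters left out ...]
9062, 28.423171997070312), (124.8267593383789, 160.65536499023438), 76.96512603759766)
rack 127 mean [ 0.5928 -0.2691  0.1027] circ [array([ 589.0988, -281.1108]), np.float64(43.0336)]
((585.039306640625, -282.3206481933594), (79.51290893554688, 50.18603515625), 87.71842193603516)
rack 450 mean [ 0.5981 -0.2761  0.0792] circ [array([ 588.7193, -281.1981]), np.float64(43.3002)]
((585.1997680664062, -282.2529602050781), (79.45852661132812, 53.01565170288086), 86.83726501464844)
stirrerbox ((572.15673828125, -280.1366271972656), (124.70713806152344, 162.33677673339844), 87.65193939208984)
balbox ((585.033447265625, 282.74053955078125), (167.3268585205078, 140.1007080078125), 0.9214427471160889)
```

Measured positions (x, y):

| Thing | Position (m) |
|---|---|
| Pile axis | about (0.585, -0.281) |
| Rack yaw | about -2.5° |
| Pan | (0.596, 0.283) |
| Vial stand | about (0.399, 0.194) |
| Tray | about (0.645, 0.03) |
| Beaker | about (0.416, -0.229) |

I'll rise, turn so that the fingers close along world x, and go above the pile for a wrist view.

```bash
python3 -m crank '[{"z":-1.8,"turn":-0.143},{"z":-1.8,"turn":-0.143},{"z":-1.8,"turn":-0.143},{"z":-1.8,"turn":-0.143},{"z":-1.8,"turn":-0.143}]' 100
python3 -m crank '[{"z":-1.8,"turn":-0.143},{"z":-1.8,"turn":-0.143},{"z":-1.8,"turn":-0.143},{"z":-1.8,"turn":-0.143},{}]'
python3 -m crank '[{"x":2.66,"y":3.42},{"x":2.66,"y":3.42},{"x":2.66,"y":3.42},{"x":2.66,"y":3.42},{"x":2.66,"y":3.42}]'
python3 -m crank '[{"x":2.66,"y":3.42},{"x":2.66,"y":3.42},{"x":2.66,"y":3.42},{"x":2.66,"y":3.42},{"x":2.66,"y":3.42}]'
python3 -m crank '[{"x":2.66,"y":3.42},{"x":2.66,"y":3.42},{},{}]'
python3 -c "
from h import *
snap('wrist','w1');snap('scene','s1');m=manip.camera_model('wrist');print(m['mtx'][0,0],np.linalg.inv(m['world_to_cam']).round(3))
p=manip.state();print(p['tool_pos'],p['tool_rot'],p['joint_pos'])"
```

```text
348.30461623174693 [[ 0.279 -0.92  -0.276  0.243]
 [-0.96  -0.268 -0.078 -0.579]
 [-0.002  0.287 -0.958  0.373]
 [ 0.     0.     0.     1.   ]]
[ 0.1743327  -0.59975409  0.19672373] [-6.31535923e-04  9.90020642e-01  1.40921006e-01 -1.79663555e-05] [-1.40699538e+00  5.31343321e-02  1.61375379e+00 -7.65592496e-06
  1.47596810e+00 -1.18981663e-01]schema error: expected keys x, y, z, turn
schema error: expected keys x, y, z, turn
schema error: expected keys x, y, z, turn
schema error: expected keys x, y, z, turn
schema error: expected keys x, y, z, turn
```

View pics/w1.png

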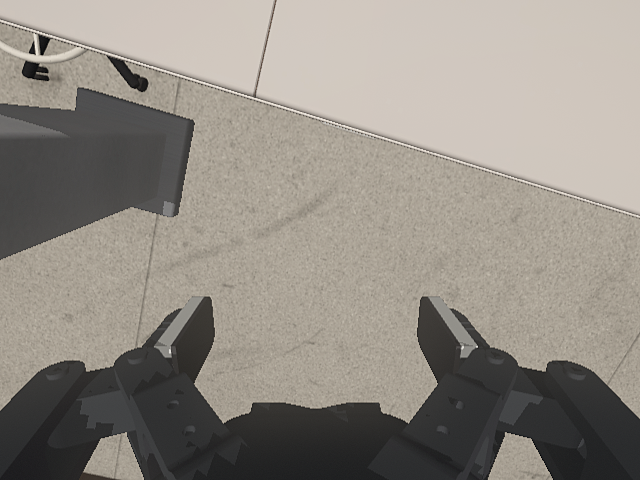

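The rows need all four keys. The picture only shows the floor, the cart edge and the open fingers at (200,320) and (435,320). The arm hasn't moved.

```bash
python3 -m crank '[{"x":0,"y":0,"z":-1.8,"turn":-0.143},{"x":0,"y":0,"z":-1.8,"turn":-0.143},{"x":0,"y":0,"z":-1.8,"turn":-0.143},{"x":0,"y":0,"z":-1.8,"turn":-0.143},{"x":0,"y":0,"z":-1.8,"turn":-0.143}]' 100 &&
python3 -m crank '[{"x":0,"y":0,"z":-1.8,"turn":-0.143},{"x":0,"y":0,"z":-1.8,"turn":-0.143},{"x":0,"y":0,"z":-1.8,"turn":-0.143},{"x":0,"y":0,"z":-1.8,"turn":-0.143}]' &&
python3 -m crank '[{"x":2.66,"y":3.42,"z":0,"turn":0},{"x":2.66,"y":3.42,"z":0,"turn":0},{"x":2.66,"y":3.42,"z":0,"turn":0},{"x":2.66,"y":3.42,"z":0,"turn":0},{"x":2.66,"y":3.42,"z":0,"turn":0}]' &&
python3 -m crank '[{"x":2.66,"y":3.42,"z":0,"turn":0},{"x":2.66,"y":3.42,"z":0,"turn":0},{"x":2.66,"y":3.42,"z":0,"turn":0},{"x":2.66,"y":3.42,"z":0,"turn":0},{"x":2.66,"y":3.42,"z":0,"turn":0}]' &&
python3 -m crank '[{"x":2.66,"y":3.42,"z":0,"turn":0},{"x":2.66,"y":3.42,"z":0,"turn":0},{"x":0,"y":0,"z":0,"turn":0},{"x":0,"y":0,"z":0,"turn":0}]'
python3 -c "
from h import *
snap('wrist','w2');snap('scene','s2');m=manip.camera_model('wrist');print(m['mtx'][0,0],np.linalg.inv(m['world_to_cam']).round(3))
p=manip.state();print(p['tool_pos'],p['tool_rot'],p['joint_pos'])"
```

```text
time: 0.7
tool_pos: [0.1744, -0.6, 0.2879]
tool_rot: [-0.0, 0.877, 0.481, 0.0]
contact_force: [-0.4, -0.3, -0.3]
gripper_width: 0.999
grasp_force: 0.0
time: 1.1
tool_pos: [0.1744, -0.6, 0.3599]
tool_rot: [-0.0, 0.705, 0.709, 0.0]
contact_force: [0.0, -0.7, -0.2]
gripper_width: 1.001
grasp_force: 0.0
time: 1.6
tool_pos: [0.3466, -0.466, 0.3593]
tool_rot: [-0.0, 0.708, 0.707, 0.0]
contact_force: [1.1, -1.7, -0.2]
gripper_width: 0.998
grasp_force: 0.0
time: 2.1
tool_pos: [0.5178, -0.3331, 0.3593]
tool_rot: [-0.0, 0.707, 0.707, -0.0]
contact_force: [0.3, -1.1, 1.8]
gripper_width: 1.0
grasp_force: 0.0
time: 2.5
tool_pos: [0.5856, -0.2806, 0.3588]
tool_rot: [-0.001, 0.707, 0.707, -0.0]
contact_force: [-0.7, -0.7, 0.3]
gripper_width: 1.0
grasp_force: 0.0
348.30461623174693 [[ 1.    -0.001 -0.001  0.584]
 [-0.001 -0.958 -0.286 -0.208]
 [-0.001  0.286 -0.958  0.536]
 [ 0.     0.     0.     1.   ]]
[ 0.58461382 -0.28186713  0.35933863] [-1.34667275e-04  7.07715615e-01  7.06497373e-01 -2.29677670e-04] [-5.63648325e-01  6.47593585e-02  1.33560196e+00 -3.94294760e-04
  1.74159543e+00 -5.61992418e-01]
```

View pics/w2.png

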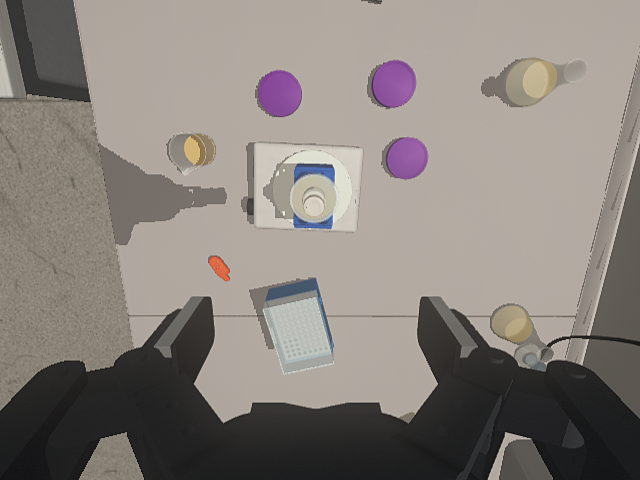

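Wrist view (right = +x, up = +y): the pile is at (314,200), with the cap at (314,203) and the rack at (314,195), nearly square to the axes. The beaker is at (190,150) with its spout pointing roughly down to (185,172). The purple discs and a second blue box at (300,330) aren't part of the job.

```bash
python3 - <<'E'
from meas import *
p,d,K,T=load("w2"); X=cloud(d,K,T); hsv=cv2.cvtColor(p,cv2.COLOR_RGB2HSV)
def rep(n,m):
    P=X[m]; print(n,m.sum(),"med z",np.median(P[:,2]).round(4),"circ",circ(P))
def rect(n,m): print(n,cv2.minAreaRect((X[m][:,:2]*1000).astype(np.float32)))
c=(.585,-.281)
rep("cap",near(X,c,.03,.171,.185)); rep("petri",near(X,c,.045,.114,.124))
rep("plate",near(X,c,.065,.046,.053))
b=(hsv[...,0]>105)&(hsv[...,0]<130)&(hsv[...,1]>120)
rect("racktop",near(X,c,.06,.098,.112)&b)
m=near(X,c,.12,.02,.053); rect("box",m)
c=(.416,-.229)
for z0,z1 in((.008,.03),(.03,.05),(.05,.056),(.056,.07)): rep("bk%g"%z0,near(X,c,.05,z0,z1))
m=near(X,c,.05,.057,.064); P=X[m]; q,_=circ(P); r=P[:,:2]*1000-[416,-229]; i=np.argmax(np.hypot(*r.T)); print(P[i],r[i])
E
```

```text
cap 343 med z 0.1748 circ [array([ 581.8343, -280.9313]), np.float64(11.1785)]
petri 1345 med z 0.1172 circ [array([ 582.0018, -283.0193]), np.float64(30.2664)]
plate 2125 med z 0.0477 circ [array([ 579.1185, -284.1784]), np.float64(55.696)]
racktop ((581.431884765625, -284.9455871582031), (76.36053466796875, 49.03675842285156), 88.49089813232422)
box ((566.338134765625, -283.8817138671875), (125.17428588867188, 164.22921752929688), 87.38468933105469)
bk0.008 687 med z 0.01 circ [array([ 414.0598, -229.9835]), np.float64(24.0754)]
bk0.03 347 med z 0.0404 circ [array([ 413.773 , -230.0176]), np.float64(24.1023)]
bk0.05 141 med z 0.0534 circ [array([ 414.092 , -231.4571]), np.float64(25.0092)]
bk0.056 217 med z 0.0591 circ [array([ 413.3514, -233.4525]), np.float64(28.151)]
[ 0.40615072 -0.26066695  0.0594712 ] [ -9.84928043 -31.66695025]
```

The two cameras agree to 3 mm, so I'll use the averages: vial at (0.583,-0.281). Descend and grip.

```bash
python3 -m crank '[{"x":0,"y":-0.15,"z":4.5,"turn":0},{"x":0,"y":0,"z":4.5,"turn":0},{"x":0,"y":0,"z":4.5,"turn":0},{"x":0,"y":0,"z":4.5,"turn":0},{"x":0,"y":0,"z":4.5,"turn":0}]' 100 && python3 -m crank '[{"x":0,"y":0,"z":0,"turn":0},{"x":0,"y":0,"z":0,"turn":0},{"x":0,"y":0,"z":0,"turn":0}]' && python3 -m crank '[{"x":0,"y":0,"z":0,"turn":0},{"x":0,"y":0,"z":0,"turn":0},{"x":0,"y":0,"z":0,"turn":0},{"x":0,"y":0,"z":0,"turn":0},{"x":0,"y":0,"z":0,"turn":0}]' 0 && python3 -m crank '[{"x":0,"y":0,"z":0,"turn":0},{"x":0,"y":0,"z":0,"turn":0},{"x":0,"y":0,"z":0,"turn":0}]'
```

```text
time: 3.1
tool_pos: [0.5825, -0.2827, 0.1333]
tool_rot: [0.0, 0.708, 0.706, 0.0]
contact_force: [-0.1, -0.2, -0.8]
gripper_width: 1.001
grasp_force: 0.0
time: 3.4
tool_pos: [0.5852, -0.2831, 0.1387]
tool_rot: [0.003, 0.708, 0.706, 0.001]
contact_force: [0.2, 0.1, 0.9]
gripper_width: 1.002
grasp_force: 0.0
time: 3.9
tool_pos: [0.584, -0.2815, 0.1353]
tool_rot: [0.001, 0.707, 0.707, 0.0]
contact_force: [-0.5, -0.5, 1.6]
gripper_width: 0.225
grasp_force: 58.6
time: 4.2
tool_pos: [0.584, -0.2816, 0.1352]
tool_rot: [0.001, 0.707, 0.707, 0.0]
contact_force: [-0.3, -0.1, 4.5]
gripper_width: 0.225
grasp_force: 58.7
```

```bash
python3 -m crank '[{"x":0,"y":0,"z":-1,"turn":0},{"x":0,"y":0,"z":-2,"turn":0},{"x":0,"y":0,"z":-4,"turn":0},{"x":0,"y":0,"z":-4,"turn":0},{"x":0,"y":0,"z":-2,"turn":0}]' && python3 -m crank '[{"x":0,"y":0,"z":0,"turn":0},{"x":0,"y":0,"z":0,"turn":0},{"x":0,"y":0,"z":0,"turn":0}]'
python3 -c "
from h import *
a=snap('wrist','w3')[0];b=snap('side','d3')[0]
o=np.hstack([a[180:480,170:470],cv2.resize(b[90:240,110:260],(300,300),interpolation=cv2.INTER_CUBIC)]);cv2.imwrite('pics/c3.png',o[:,:,::-1])"
```

```text
time: 4.7
tool_pos: [0.5845, -0.2819, 0.2691]
tool_rot: [0.002, 0.707, 0.707, 0.001]
contact_force: [1.1, -0.4, 0.4]
gripper_width: 0.223
grasp_force: 58.7
time: 5.0
tool_pos: [0.5826, -0.2807, 0.2614]
tool_rot: [-0.002, 0.707, 0.707, -0.001]
contact_force: [-0.4, 0.4, -0.7]
gripper_width: 0.224
grasp_force: 58.7
```

View pics/c3.png

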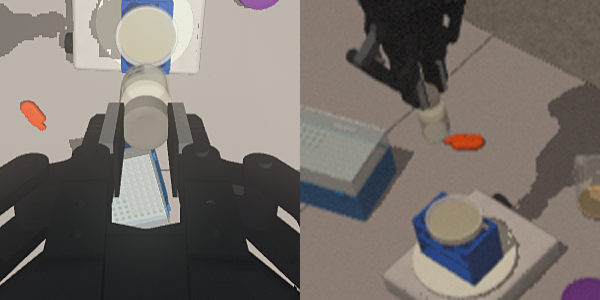

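The vial is held upright between the pads in the wrist crop at (145,105), and the Petri dish stayed on the rack. On to the stand.

```bash
python3 -m crank '[{"x":4,"y":-1.67,"z":0,"turn":0},{"x":4,"y":-1.67,"z":0,"turn":0},{"x":4,"y":-1.67,"z":0,"turn":0},{"x":4,"y":-1.67,"z":0,"turn":0},{"x":4,"y":-1.67,"z":0,"turn":0}]' && python3 -m crank '[{"x":4,"y":-1.67,"z":0,"turn":0},{"x":4,"y":-1.67,"z":0,"turn":0},{"x":4,"y":-1.67,"z":0,"turn":0},{"x":4,"y":-1.67,"z":0,"turn":0},{"x":4,"y":-1.67,"z":0,"turn":0}]' && python3 -m crank '[{"x":4,"y":-1.67,"z":0,"turn":0},{"x":0,"y":0,"z":0,"turn":0},{"x":0,"y":0,"z":0,"turn":0},{"x":0,"y":0,"z":0,"turn":0}]'
cat > st.py <<'E'
from meas import *
import sys
s=[manip.state() for _ in range(1)][0]; print(s["tool_pos"],s["tool_rot"])
p,d,K,T=snap("wrist",sys.argv[1]); X=cloud(d,K,T)
E
python3 - w4 <<'E'
exec(open('st.py').read())
for c,n in(((.399,.194),"stand"),):
    for z0,z1 in((.001,.008),(.009,.02),(.003,.02)):
        m=near(X,c,.036,z0,z1); P=X[m]; print(n,m.sum(),np.median(P[:,2]),circ(P))
c=(.596,.283); m=near(X,c,.056,.043,.055); print("pan",m.sum(),circ(X[m]))
c=(.645,.03); m=near(X,c,.1,.007,.02); print("tray",m.sum())
if m.sum(): print(cv2.minAreaRect((X[m][:,:2]*1000).astype(np.float32)))
E
```

```text
time: 5.6
tool_pos: [0.4989, -0.0797, 0.2629]
tool_rot: [-0.001, 0.708, 0.707, -0.0]
contact_force: [-0.1, 0.7, -0.2]
gripper_width: 0.225
grasp_force: 58.8
time: 6.1
tool_pos: [0.4156, 0.1201, 0.2632]
tool_rot: [-0.001, 0.708, 0.707, -0.001]
contact_force: [0.6, 1.1, 0.4]
gripper_width: 0.223
grasp_force: 58.8
time: 6.5
tool_pos: [0.4005, 0.158, 0.2638]
tool_rot: [-0.0, 0.708, 0.706, -0.001]
contact_force: [0.4, -0.1, -0.1]
gripper_width: 0.224
grasp_force: 58.8
[0.40045376 0.15803043 0.26375566] [-1.49641831e-04  7.07803585e-01  7.06408971e-01 -6.54190442e-04]
stand 1455 0.0037221151875870273 [array([398.9261, 194.0186]), np.float64(35.8573)]
stand 388 0.013473744103546403 [array([398.1534, 192.7612]), np.float64(28.8635)]
stand 1543 0.004314467056007132 [array([398.0459, 192.9103]), np.float64(28.9305)]
pan 7792 [array([592.8471, 281.9798]), np.float64(50.1679)]
tray 1005
((639.9281005859375, 29.114376068115234), (122.40879821777344, 95.43456268310547), 75.87749481201172)
```

View pics/w4.png

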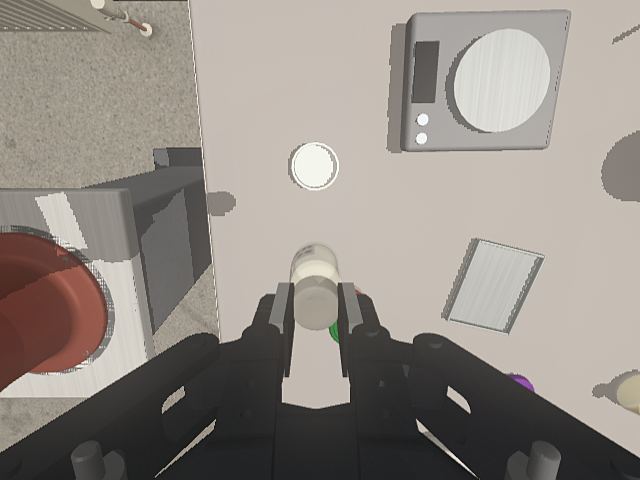

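Wrist view: the stand is at (314,166), measured (0.398,0.193) with radius 28.9 mm, which matches. The pan is at (0.593,0.282), and the tray is at (0.640,0.029) with its long side at 75.9° and measured 122×95 mm. The wrist camera reads about 1.5 mm low in x. Lowering the vial.

```bash
python3 -m crank '[{"x":3.43,"y":0,"z":0,"turn":0},{"x":0,"y":0,"z":4.6,"turn":0},{"x":0,"y":0,"z":4.6,"turn":0},{"x":0,"y":0,"z":4.6,"turn":0},{"x":0,"y":0,"z":4.6,"turn":0}]' && python3 -m crank '[{"x":0,"y":0,"z":3.2,"turn":0},{"x":0,"y":0,"z":1.2,"turn":0},{"x":0,"y":0,"z":0.5,"turn":0},{"x":0,"y":0,"z":0,"turn":0},{"x":0,"y":0,"z":0,"turn":0}]' && python3 -m crank '[{"x":0,"y":0,"z":0.5,"turn":0},{"x":0,"y":0,"z":0.2,"turn":0},{"x":0,"y":0,"z":0,"turn":0},{"x":0,"y":0,"z":0,"turn":0}]' && python3 -m crank '[{"x":0,"y":0,"z":0.2,"turn":0},{"x":0,"y":0,"z":0,"turn":0},{"x":0,"y":0,"z":0,"turn":0}]'
```

```text
time: 7.05
tool_pos: [0.401, 0.1918, 0.0788]
tool_rot: [0.0, 0.708, 0.706, 0.0]
contact_force: [0.4, 0.0, -0.8]
gripper_width: 0.227
grasp_force: 58.8
time: 7.55
tool_pos: [0.4024, 0.1934, 0.0337]
tool_rot: [0.001, 0.708, 0.707, 0.002]
contact_force: [0.3, 0.3, -0.3]
gripper_width: 0.227
grasp_force: 58.8
time: 7.95
tool_pos: [0.4004, 0.1932, 0.0247]
tool_rot: [0.0, 0.707, 0.707, 0.0]
contact_force: [-0.6, 0.3, 0.3]
gripper_width: 0.229
grasp_force: 58.8
time: 8.25
tool_pos: [0.4003, 0.1931, 0.0224]
tool_rot: [-0.0, 0.707, 0.707, -0.0]
contact_force: [0.2, -0.2, -1.2]
gripper_width: 0.223
grasp_force: 58.8
```

Close. I'll keep lowering in 1 mm steps until I feel contact.

```bash
for i in 1; do python3 -m crank '[{"x":0,"y":0,"z":0.1,"turn":0},{"x":0,"y":0,"z":0,"turn":0},{"x":0,"y":0,"z":0,"turn":0}]'|grep -E "tool_pos|contact"; python3 -m crank '[{"x":0,"y":0,"z":0.1,"turn":0},{"x":0,"y":0,"z":0,"turn":0},{"x":0,"y":0,"z":0,"turn":0}]' |grep -E "tool_pos|contact"; done
```

```text
tool_pos: [0.4005, 0.1932, 0.0217]
contact_force: [0.2, -0.9, 0.8]
tool_pos: [0.4009, 0.1934, 0.0216]
contact_force: [-2.6, 0.3, 5.8]
```

```bash
python3 -m crank '[{"x":0,"y":0,"z":0,"turn":0},{"x":0,"y":0,"z":0,"turn":0},{"x":0,"y":0,"z":0,"turn":0},{"x":0,"y":0,"z":0,"turn":0},{"x":0,"y":0,"z":0,"turn":0}]' 100 | tail -2 && python3 -m crank '[{"x":0,"y":0,"z":-2,"turn":0},{"x":0,"y":0,"z":-4,"turn":0},{"x":0,"y":0,"z":-4,"turn":0},{"x":0,"y":0,"z":-4.5,"turn":0},{"x":0,"y":0,"z":-4.5,"turn":0}]' && python3 -m crank '[{"x":0,"y":0,"z":-4.5,"turn":0},{"x":0,"y":0,"z":0,"turn":0},{"x":0,"y":0,"z":0,"turn":0}]' && python3 - w5 <<'E'
exec(open('st.py').read())
c=(.399,.193)
m=near(X,c,.034,.055,.08); P=X[m]; print("cap",m.sum(),np.median(P[:,2]),circ(P))
m=near(X,c,.036,.0035,.02); P=X[m]; print("stand",m.sum(),circ(P))
m=near(X,c,.036,.011,.017); P=X[m]; print("rim",m.sum(),circ(P))
cv2.imwrite("pics/c5.png",cv2.resize(p[100:330,220:420],None,fx=2,fy=2)[:,:,::-1])
E
```

```text
gripper_width: 0.999
grasp_force: 0.0
time: 9.85
tool_pos: [0.3999, 0.193, 0.212]
tool_rot: [-0.0, 0.707, 0.707, -0.0]
contact_force: [1.4, -0.2, -0.5]
gripper_width: 1.0
grasp_force: 0.0
time: 10.15
tool_pos: [0.401, 0.1933, 0.2569]
tool_rot: [0.001, 0.707, 0.707, 0.001]
contact_force: [0.0, -0.6, -0.2]
gripper_width: 1.001
grasp_force: 0.0
[0.40103278 0.19330697 0.25685234] [6.97782301e-04 7.07461685e-01 7.06750206e-01 1.27440631e-03]
cap 340 0.061209926283769284 [array([398.9953, 193.9699]), np.float64(11.2119)]
stand 932 [array([398.3109, 192.8436]), np.float64(29.0112)]
rim 375 [array([398.4511, 192.8453]), np.float64(28.951)]
```

View pics/c5.png

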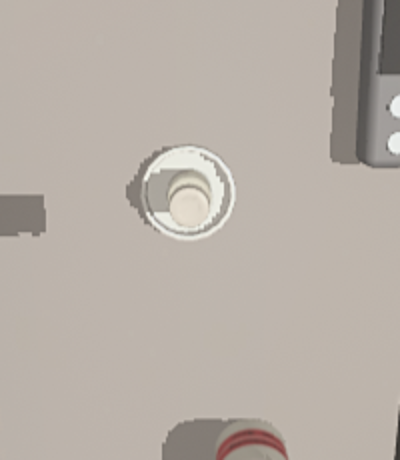

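The vial stands upright in the stand at crop (189,195). The cap centre is within about 1.3 mm of the rim centre. Before gripping the Petri dish I'll measure in the air how far the fingertips sit back at various openings, moving back to the pile at the same time.

```bash
python3 -m crank '[{"x":-4,"y":1.55,"z":0,"turn":0},{"x":-4,"y":1.55,"z":0,"turn":0},{"x":-4,"y":1.55,"z":0,"turn":0},{"x":-4,"y":1.55,"z":0,"turn":0},{"x":-4,"y":1.55,"z":0,"turn":0}]' 60 | tail -2 && python3 - w6 <<'E'
exec(open('st.py').read())
t=s["tool_pos"]
for f in("w5","w6"):
    p,d,K,T=load(f); X=cloud(d,K,T)
    tz=.2569 if f=="w5" else t[2]
    m=(d<.25)&(d>0); m[:, :]&=True
    W=np.linalg.inv(T)
    for side in(0,1):
        q=m.copy(); q[:,320:]&=(side==1); q[:,:320]&=(side==0)
        P=X[q]; i=np.argsort(P[:,2])[:40]; print(f,side,"tip z rel TCP",np.median(P[i,2])-tz,"x mean",P[i,0].mean(), "inner x",P[i,0].min(),P[i,0].max())
E
```

```text
gripper_width: 0.602
grasp_force: 0.0
[ 0.47678962 -0.00843901  0.25256259] [-0.00183619  0.70749045  0.70671951 -0.0011917 ]
w5 0 tip z rel TCP 0.04715471998579701 x mean 0.3569651144820353 inner x 0.3566409874145462 0.35722590994436326
w5 1 tip z rel TCP 0.04746339177642883 x mean 0.4424989859650926 inner x 0.44217107398981326 0.4427376885333263
w6 0 tip z rel TCP 0.038097431106297486 x mean 0.4501480934215033 inner x 0.4498946513424781 0.45032399250064353
w6 1 tip z rel TCP 0.03809832881935954 x mean 0.5014603927100956 inner x 0.5012356870397341 0.5017085807637469
```

```bash
python3 - <<'E'
from h import *
p,d,K,T=load("w5"); X=cloud(d,K,T)
for v in range(290,360,8): print(v,[(u,d[v,u].round(3),(X[v,u]-[.4,.193,.2569]).round(3).tolist()) for u in(190,200,208)])
print(proj([[.3575,.193,.2569+.013],[.3575,.193,.2569+.047],[.3575,.204,.2569+.013]],K,T), (d[300:400,150:215]==0).mean())
E
```

```text
290 [(190, np.float32(0.81), [-0.291, -0.276, -0.566]), (200, np.float32(1.455), [-0.479, -0.554, -1.156]), (208, np.float32(1.455), [-0.446, -0.554, -1.156])]
298 [(190, np.float32(0.137), [-0.05, 0.012, 0.052]), (200, np.float32(0.137), [-0.046, 0.011, 0.052]), (208, np.float32(0.139), [-0.043, 0.01, 0.05])]
306 [(190, np.float32(0.13), [-0.047, 0.012, 0.059]), (200, np.float32(0.131), [-0.044, 0.011, 0.058]), (208, np.float32(0.138), [-0.043, 0.008, 0.052])]
314 [(190, np.float32(0.123), [-0.045, 0.012, 0.066]), (200, np.float32(0.13), [-0.043, 0.009, 0.06]), (208, np.float32(0.137), [-0.043, 0.005, 0.053])]
322 [(190, np.float32(0.12), [-0.043, 0.012, 0.07]), (200, np.float32(0.129), [-0.043, 0.007, 0.062]), (208, np.float32(0.138), [-0.043, 0.002, 0.054])]
330 [(190, np.float32(0.119), [-0.043, 0.009, 0.071]), (200, np.float32(0.129), [-0.043, 0.004, 0.063]), (208, np.float32(0.139), [-0.043, -0.002, 0.054])]
338 [(190, np.float32(0.117), [-0.042, 0.008, 0.074]), (200, np.float32(0.129), [-0.043, 0.001, 0.063]), (208, np.float32(0.139), [-0.043, -0.005, 0.055])]
346 [(190, np.float32(0.118), [-0.043, 0.005, 0.074]), (200, np.float32(0.128), [-0.043, -0.001, 0.065]), (208, np.float32(0.138), [-0.043, -0.007, 0.056])]
354 [(190, np.float32(0.119), [-0.043, 0.002, 0.074]), (200, np.float32(0.129), [-0.043, -0.005, 0.065]), (208, np.float32(1.544), [-0.474, -0.864, -1.156])]
[[232.33485049 284.00091328]
 [213.86171503 317.96354062]
 [230.82089591 263.78042247]] 0.004461538461538461
```

```bash
python3 - <<'E'
from h import *
p,d,K,T=load("w3"); X=cloud(d,K,T)-[.583,-.281,.262]
for v in range(230,350,8): print(v,[(u,X[v,u].round(3).tolist()) for u in(284,300,315,330,346)])
cv2.imwrite("pics/c3b.png",cv2.resize(p[220:380,240:400],None,fx=3.5,fy=3.5,interpolation=cv2.INTER_CUBIC)[:,:,::-1])
E
```

```text
230 [(284, [-0.039, -0.034, -0.214]), (300, [-0.017, -0.015, -0.145]), (315, [-0.003, -0.015, -0.146]), (330, [0.012, -0.015, -0.145]), (346, [0.033, -0.034, -0.214])]
238 [(284, [-0.039, -0.044, -0.214]), (300, [-0.017, -0.023, -0.144]), (315, [-0.003, -0.023, -0.144]), (330, [0.012, -0.023, -0.146]), (346, [0.033, -0.044, -0.216])]
246 [(284, [-0.041, -0.057, -0.224]), (300, [-0.018, -0.038, -0.167]), (315, [-0.002, 0.014, -0.006]), (330, [0.007, 0.011, -0.015]), (346, [0.034, -0.057, -0.224])]
254 [(284, [-0.045, -0.081, -0.264]), (300, [-0.01, 0.012, 0.001]), (315, [-0.002, 0.014, 0.008]), (330, [0.006, 0.012, -0.0]), (346, [0.038, -0.081, -0.263])]
262 [(284, [-0.045, -0.092, -0.262]), (300, [-0.009, 0.011, 0.011]), (315, [-0.002, 0.014, 0.019]), (330, [0.006, 0.012, 0.014]), (346, [0.038, -0.092, -0.262])]
270 [(284, [-0.045, -0.103, -0.263]), (300, [-0.009, 0.011, 0.02]), (315, [-0.002, 0.011, 0.022]), (330, [0.005, 0.011, 0.022]), (346, [0.039, -0.103, -0.263])]
278 [(284, [-0.045, -0.115, -0.262]), (300, [-0.009, 0.008, 0.024]), (315, [-0.002, 0.012, 0.032]), (330, [0.005, 0
[... 616 characters left out ...]
 (330, [0.005, 0.0, 0.04]), (346, [0.01, 0.012, 0.062])]
318 [(284, [-0.012, 0.011, 0.067]), (300, [-0.008, -0.004, 0.039]), (315, [-0.002, -0.005, 0.038]), (330, [0.005, -0.004, 0.039]), (346, [0.009, 0.012, 0.067])]
326 [(284, [-0.012, 0.011, 0.071]), (300, [-0.022, -0.162, -0.218]), (315, [-0.002, -0.008, 0.04]), (330, [0.018, -0.189, -0.264]), (346, [0.009, 0.01, 0.07])]
334 [(284, [-0.012, 0.007, 0.071]), (300, [-0.021, -0.161, -0.198]), (315, [-0.003, -0.157, -0.191]), (330, [0.018, -0.202, -0.263]), (346, [0.009, 0.007, 0.07])]
342 [(284, [-0.012, 0.004, 0.07]), (300, [-0.021, -0.167, -0.19]), (315, [-0.003, -0.167, -0.19]), (330, [0.018, -0.215, -0.263]), (346, [0.009, 0.003, 0.07])]
```

View pics/c3b.png

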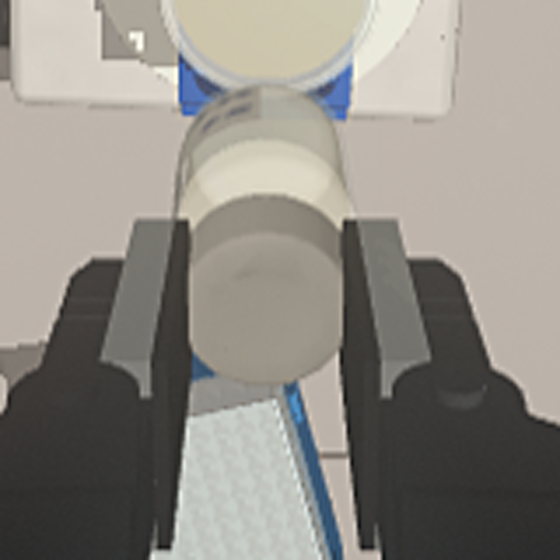

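The close-up shows the pads holding only the vial's cap. Depth puts the pad tips about 35 mm plus swing-back above the reported TCP, and the 19 mm grip width agrees with a grip on the cap. So I'll work with tip z = TCP z + 35 mm + swing-back. That means TCP z is about 0.066 for the Petri dish, and I'll check the tips against the dish in the same wrist frame before closing.

```bash
python3 -m crank '[{"x":-3.94,"y":1.52,"z":0,"turn":0},{"x":-3.94,"y":1.52,"z":0,"turn":0},{"x":-3.94,"y":1.52,"z":0,"turn":0},{"x":-3.94,"y":1.52,"z":0,"turn":0},{"x":-3.94,"y":1.52,"z":0,"turn":0}]' 100 | tail -2 && python3 -m crank '[{"x":-3.94,"y":1.52,"z":0,"turn":0},{"x":-3.94,"y":1.52,"z":0,"turn":0.035},{"x":0,"y":0,"z":4.4,"turn":0},{"x":0,"y":0,"z":4.4,"turn":0},{"x":0,"y":0,"z":4.2,"turn":0}]'  && python3 -m crank '[{"x":0,"y":0,"z":3,"turn":0},{"x":0,"y":0,"z":0,"turn":0},{"x":0,"y":0,"z":0,"turn":0},{"x":0,"y":0,"z":0,"turn":0}]' && cat > tips.py <<'E'
from meas import *
def tips(X,d,z=None):
    m=(d<.25)&(d>0)
    o=[]
    for sl in((slice(0,480),slice(120,316)),(slice(0,480),slice(316,520))):
        P=X[sl][m[sl]&(d[sl]<.19)]; i=np.argsort(P[:,2])[:40]; o.append(np.median(P[i],0).round(4).tolist())
    return o
E
python3 - w7 <<'E'
exec(open('st.py').read())
from tips import *
g=(cv2.cvtColor(p,cv2.COLOR_RGB2HSV)[...,2]<110)
v,u=np.nonzero((d<.16)&(d>0)&((np.arange(640)[None]<260)|(np.arange(640)[None]>380)))
P=X[v,u]
for s in(-1,1):
    q=P[(P[:,0]-.5835)*s>0.036]; i=np.argsort(q[:,2])[:40]; print("tip",np.median(q[i],0))
c=(.583,-.282); m=near(X,c,.045,.112,.124); print("petri",m.sum(),np.median(X[m][:,2]),circ(X[m]))
E
```

```text
gripper_width: 1.004
grasp_force: 0.0
time: 11.75
tool_pos: [0.5822, -0.2821, 0.1207]
tool_rot: [-0.002, 0.72, 0.694, -0.0]
contact_force: [-0.2, 0.4, -0.4]
gripper_width: 0.998
grasp_force: 0.0
time: 12.15
tool_pos: [0.5849, -0.2834, 0.0977]
tool_rot: [0.001, 0.72, 0.694, 0.0]
contact_force: [0.9, -0.2, 0.9]
gripper_width: 1.0
grasp_force: 0.0
[ 0.58494962 -0.28341007  0.09765303] [1.49561396e-03 7.19675747e-01 6.94308611e-01 3.66969248e-04]
tip [ 0.54088817 -0.28055192  0.14483264]
tip [ 0.62636699 -0.28468192  0.14517176]
petri 11009 0.11732234336171024 [array([ 581.9912, -283.6745]), np.float64(30.7567)]
```

The tips read z=0.145 at TCP 0.097, so the offset is confirmed. The dish is 1.6 mm to -x of the jaw centre. Descend 3 cm more and grip.

```bash
python3 -m crank '[{"x":-0.05,"y":-0.16,"z":2,"turn":0},{"x":0,"y":0,"z":1.05,"turn":0},{"x":0,"y":0,"z":0,"turn":0},{"x":0,"y":0,"z":0,"turn":0}]' && python3 -m crank '[{"x":0,"y":0,"z":0,"turn":0},{"x":0,"y":0,"z":0,"turn":0},{"x":0,"y":0,"z":0,"turn":0},{"x":0,"y":0,"z":0,"turn":0},{"x":0,"y":0,"z":0,"turn":0}]' 0 && python3 -m crank '[{"x":0,"y":0,"z":-0.5,"turn":0},{"x":0,"y":0,"z":-1.5,"turn":0},{"x":0,"y":0,"z":-2,"turn":0},{"x":0,"y":0,"z":0,"turn":0},{"x":0,"y":0,"z":0,"turn":0}]' && python3 - w8 <<'E'
exec(open('st.py').read())
m=near(X,(.583,-.282),.036,.135,.175); P=X[m]; print("petri",m.sum(),np.percentile(P[:,2],[5,50,95]),circ(P))
b=cv2.cvtColor(p,cv2.COLOR_RGB2HSV); b=(b[...,0]>105)&(b[...,0]<130)&(b[...,1]>120)
m=near(X,(.583,-.282),.06,.095,.112)&b; print("rack",cv2.minAreaRect((X[m][:,:2]*1000).astype(np.float32)))
cv2.imwrite("pics/c8.png",p[100:420,120:520][:,:,::-1])
E
```

```text
time: 12.6
tool_pos: [0.5825, -0.2834, 0.0657]
tool_rot: [0.0, 0.72, 0.694, 0.0]
contact_force: [0.3, -0.9, 0.7]
gripper_width: 1.002
grasp_force: 0.0
time: 13.1
tool_pos: [0.5834, -0.284, 0.0669]
tool_rot: [0.001, 0.72, 0.694, 0.0]
contact_force: [-0.4, 0.6, 5.9]
gripper_width: 0.671
grasp_force: 64.3
time: 13.6
tool_pos: [0.5825, -0.2835, 0.1058]
tool_rot: [0.001, 0.72, 0.694, 0.0]
contact_force: [-0.2, 0.9, -0.4]
gripper_width: 0.671
grasp_force: 63.9
[ 0.58252181 -0.28353154  0.10575565] [6.68771573e-04 7.19719631e-01 6.94264489e-01 1.54890543e-04]
petri 18180 [0.15386989 0.15617853 0.16707872] [array([ 582.6974, -279.0861]), np.float64(34.8959)]
rack ((582.15380859375, -260.6000671386719), (27.54682159423828, 49.472694396972656), 87.31424713134766)
```

View pics/c8.png

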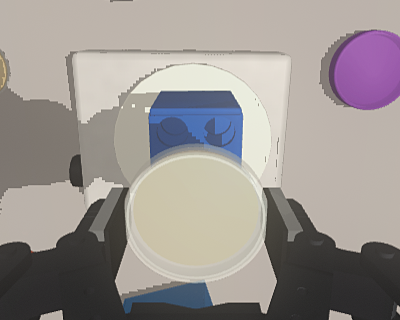

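The dish is held level at crop (197,210), and the rack stayed square on the plate. Carry it to the pan.

```bash
python3 -m crank '[{"x":0,"y":0,"z":-3.5,"turn":0},{"x":0,"y":0,"z":-3,"turn":0},{"x":4.35,"y":-0.07,"z":0,"turn":0},{"x":4.35,"y":-0.07,"z":0,"turn":0},{"x":4.35,"y":-0.07,"z":0,"turn":0}]' | grep -E "pos|force" && python3 -m crank '[{"x":4.35,"y":-0.07,"z":0,"turn":0},{"x":4.35,"y":-0.07,"z":0,"turn":0},{"x":4.35,"y":-0.07,"z":0,"turn":0},{"x":4.35,"y":-0.07,"z":0,"turn":0},{"x":4.35,"y":-0.07,"z":0,"turn":0}]' | grep -E "pos|force" && python3 -m crank '[{"x":4.35,"y":-0.07,"z":0,"turn":0},{"x":4.35,"y":-0.07,"z":0,"turn":0},{"x":4.35,"y":-0.07,"z":0,"turn":0},{"x":4.35,"y":-0.07,"z":0,"turn":0},{"x":4.35,"y":-0.07,"z":0,"turn":0}]' | grep -E "pos|force" && python3 -m crank '[{"x":0,"y":0,"z":0,"turn":0},{"x":0,"y":0,"z":0,"turn":0},{"x":0,"y":0,"z":0,"turn":0}]' | grep -E "pos|rot|force"
python3 - w9 <<'E'
exec(open('st.py').read())
c=(.593,.282); m=near(X,c,.056,.042,.052); print("pan",m.sum(),circ(X[m]),np.median(X[m][:,2]))
m=near(X,c,.036,.20,.225); print("petri",m.sum(),circ(X[m]),np.median(X[m][:,2]))
E
```

```text
tool_pos: [0.584, -0.1515, 0.1688]
contact_force: [-0.1, 0.8, -0.7]
grasp_force: 64.1
tool_pos: [0.5881, 0.0664, 0.1685]
contact_force: [0.4, -0.0, 0.1]
grasp_force: 64.1
tool_pos: [0.5924, 0.2837, 0.1683]
contact_force: [1.5, -1.1, 0.3]
grasp_force: 64.1
tool_pos: [0.593, 0.2813, 0.1688]
tool_rot: [-0.0, 0.72, 0.694, -0.001]
contact_force: [-0.5, -0.2, 0.1]
grasp_force: 64.1
[0.59302383 0.28125903 0.1688477 ] [-2.29056843e-04  7.19928736e-01  6.94047299e-01 -9.53106164e-04]
pan 8132 [array([593.1143, 281.8092]), np.float64(49.9954)] 0.04568663907679699
petri 16763 [array([593.1015, 285.4897]), np.float64(35.108)] 0.21920395860769237
```

The dish is centred over the pan in the wrist frame. Lowering.

```bash
python3 -m crank '[{"x":0,"y":0,"z":4.5,"turn":0},{"x":0,"y":0,"z":4.5,"turn":0},{"x":0,"y":0,"z":4,"turn":0},{"x":0,"y":0,"z":1.5,"turn":0},{"x":0,"y":0,"z":0.8,"turn":0}]' | grep -E "pos|force" && python3 -m crank '[{"x":0,"y":0,"z":0.4,"turn":0},{"x":0,"y":0,"z":0.2,"turn":0},{"x":0,"y":0,"z":0,"turn":0},{"x":0,"y":0,"z":0,"turn":0}]' | grep -E "pos|force" && python3 -m crank '[{"x":0,"y":0,"z":0.2,"turn":0},{"x":0,"y":0,"z":0,"turn":0},{"x":0,"y":0,"z":0,"turn":0}]' | grep -E "pos|force"&& python3 -m crank '[{"x":0,"y":0,"z":0.1,"turn":0},{"x":0,"y":0,"z":0,"turn":0},{"x":0,"y":0,"z":0,"turn":0}]' | grep -E "pos|force"
```

```text
tool_pos: [0.5925, 0.2808, 0.0151]
contact_force: [-0.1, -0.2, -0.6]
grasp_force: 64.1
tool_pos: [0.5946, 0.2826, 0.0128]
contact_force: [-0.5, -0.8, -0.8]
grasp_force: 64.1
tool_pos: [0.5935, 0.2823, 0.0092]
contact_force: [-0.7, -0.5, -0.3]
grasp_force: 64.2
tool_pos: [0.5937, 0.2823, 0.0092]
contact_force: [-2.6, -0.5, 6.0]
grasp_force: 64.6
```

```bash
python3 -m crank '[{"x":0,"y":0,"z":0,"turn":0},{"x":0,"y":0,"z":0,"turn":0},{"x":0,"y":0,"z":0,"turn":0},{"x":0,"y":0,"z":0,"turn":0}]' 100 | grep -E "pos|force|width" && python3 -m crank '[{"x":0,"y":0,"z":-2,"turn":0},{"x":0,"y":0,"z":-4,"turn":0},{"x":0,"y":0,"z":-4.5,"turn":0},{"x":0,"y":0,"z":-4.5,"turn":0},{"x":0,"y":0,"z":-4,"turn":0}]' | grep -E "pos|force" && python3 -m crank '[{"x":-4.4,"y":0.3,"z":0,"turn":0},{"x":0,"y":0,"z":0,"turn":0},{"x":0,"y":0,"z":0,"turn":0}]' | grep -E "pos|force"
python3 - w10 <<'E'
exec(open('st.py').read())
c=(.593,.282); m=near(X,c,.056,.042,.050); print("pan",m.sum(),circ(X[m]))
m=near(X,c,.05,.054,.07); print("petri",m.sum(),circ(X[m]),np.median(X[m][:,2]))
m=near(X,(.64,.029),.1,.007,.02); print("tray",m.sum(),cv2.minAreaRect((X[m][:,:2]*1000).astype(np.float32)))
m=near(X,(.399,.193),.034,.055,.08); print("vialcap",circ(X[m]))
E
```

```text
tool_pos: [0.5933, 0.2821, 0.0077]
contact_force: [-0.4, -0.4, -0.4]
gripper_width: 0.999
grasp_force: 0.0
tool_pos: [0.5937, 0.2822, 0.2005]
contact_force: [-0.0, -0.2, -0.4]
grasp_force: 0.0
tool_pos: [0.5948, 0.2374, 0.1978]
contact_force: [-0.9, -0.7, -0.4]
grasp_force: 0.0
[0.59478596 0.23743924 0.19779187] [-2.43798602e-04  7.20262688e-01  6.93701377e-01 -2.52788880e-05]
pan 5493 [array([593.1373, 281.8506]), np.float64(49.9811)]
petri 3654 [array([592.5184, 282.6198]), np.float64(30.2985)] 0.05950780539804415
tray 901 ((640.337158203125, 29.274147033691406), (123.80387878417969, 94.31210327148438), 75.7428207397461)
vialcap [array([399.3614, 194.0187]), np.float64(11.7798)]
```

The dish is on the pan within 1 mm of centre and flat. Next is the rack.

```bash
python3 -m crank '[{"x":-4.36,"y":0.05,"z":0,"turn":0},{"x":-4.36,"y":0.05,"z":0,"turn":0},{"x":-4.36,"y":0.05,"z":0,"turn":0},{"x":-4.36,"y":0.05,"z":0,"turn":0},{"x":-4.36,"y":0.05,"z":0,"turn":0}]' 100 | grep -E "pos|force" && python3 -m crank '[{"x":-4.36,"y":0.05,"z":0,"turn":0},{"x":-4.36,"y":0.05,"z":0,"turn":0},{"x":-4.36,"y":0.05,"z":0,"turn":0},{"x":-4.36,"y":0.05,"z":0,"turn":0},{"x":-4.36,"y":0.05,"z":0,"turn":0}]' | grep -E "pos|force" && python3 -m crank '[{"x":-4.36,"y":0.05,"z":0,"turn":0},{"x":-4.36,"y":0.05,"z":0,"turn":0},{"x":0,"y":0,"z":4,"turn":0},{"x":0,"y":0,"z":0,"turn":0},{"x":0,"y":0,"z":0,"turn":0}]' | grep -E "pos|rot|force"
python3 - w11 <<'E'
exec(open('st.py').read())
b=cv2.cvtColor(p,cv2.COLOR_RGB2HSV); b=(b[...,0]>105)&(b[...,0]<130)&(b[...,1]>120)
m=near(X,(.582,-.284),.06,.098,.112)&b; print("rack",m.sum(),cv2.minAreaRect((X[m][:,:2]*1000).astype(np.float32)))
m=near(X,(.582,-.284),.065,.045,.052); print("plate",m.sum(),circ(X[m]))
v,u=np.nonzero((d<.17)&(d>0)); P=X[v,u]
for s_ in(-1,1):
    q=P[(P[:,0]-.5835)*s_>0.03]; i=np.argsort(q[:,2])[:40]; print("tip",np.median(q[i],0))
E
```

```text
tool_pos: [0.5889, 0.0195, 0.1968]
contact_force: [0.3, -0.0, -0.2]
grasp_force: 0.0
tool_pos: [0.5839, -0.1985, 0.1968]
contact_force: [1.3, 0.8, 0.3]
grasp_force: 0.0
tool_pos: [0.5812, -0.2834, 0.1558]
tool_rot: [-0.002, 0.719, 0.695, -0.0]
contact_force: [-0.4, 0.1, 0.8]
grasp_force: 0.0
[ 0.58124123 -0.28338085  0.15582864] [-2.39796299e-03  7.19374132e-01  6.94618573e-01 -3.80987035e-04]
rack 4912 ((581.3633422851562, -285.2925109863281), (77.14424896240234, 49.41741943359375), 88.18589782714844)
plate 5914 [array([ 578.9581, -284.6233]), np.float64(55.8531)]
tip [ 0.53747413 -0.28276262  0.20321779]
tip [ 0.6230153  -0.28576392  0.2029759 ]
```

The rack is aligned with the jaws (yaw 88.2° against 88°). Descend, grip and lift.

```bash
python3 -m crank '[{"x":0,"y":0.05,"z":4.5,"turn":0},{"x":0,"y":0,"z":4,"turn":0},{"x":0,"y":0,"z":2.2,"turn":0},{"x":0,"y":0,"z":0,"turn":0},{"x":0,"y":0,"z":0,"turn":0}]' | grep -E "pos|force" && python3 -m crank '[{"x":0,"y":0,"z":0,"turn":0},{"x":0,"y":0,"z":0,"turn":0},{"x":0,"y":0,"z":0,"turn":0},{"x":0,"y":0,"z":0,"turn":0},{"x":0,"y":0,"z":0,"turn":0}]' 0 | grep -E "pos|force|width" && python3 -m crank '[{"x":0,"y":0,"z":-1,"turn":0},{"x":0,"y":0,"z":-3,"turn":0},{"x":0,"y":0,"z":-4,"turn":0},{"x":0,"y":0,"z":-4,"turn":0},{"x":0,"y":0,"z":0,"turn":0}]'| grep -E "pos|force|width"
python3 - w12 <<'E'
exec(open('st.py').read())
b=cv2.cvtColor(p,cv2.COLOR_RGB2HSV); b=(b[...,0]>105)&(b[...,0]<130)&(b[...,1]>120)
m=near(X,(.582,-.284),.06,.2,.24)&b; P=X[m]; print("rack top",m.sum(),cv2.minAreaRect((P[:,:2]*1000).astype(np.float32)),np.percentile(P[:,2],[2,50,98]))
print(np.linalg.lstsq(np.c_[P[:,:2]-P[:,:2].mean(0),np.ones(len(P))],P[:,2],rcond=None)[0])
m=near(X,(.582,-.284),.065,.045,.052); print("plate",m.sum(),circ(X[m]))
E
```

```text
tool_pos: [0.5839, -0.2848, 0.053]
contact_force: [0.8, -0.2, 0.9]
grasp_force: 0.0
tool_pos: [0.5839, -0.2858, 0.0539]
contact_force: [-0.3, 1.1, 5.1]
gripper_width: 0.562
grasp_force: 60.8
tool_pos: [0.5863, -0.2874, 0.1805]
contact_force: [0.4, -0.9, 0.1]
gripper_width: 0.56
grasp_force: 62.0
[ 0.58627691 -0.28741689  0.18050321] [0.00695821 0.71968825 0.69426056 0.00163534]
rack top 19114 ((584.5415649414062, -287.0683288574219), (77.83057403564453, 49.792564392089844), 88.04214477539062) [0.20724341 0.23014075 0.23294445]
[-0.01473322  0.05140622  0.22556931]
plate 5212 [array([ 579.0146, -284.6432]), np.float64(55.7587)]
```

The rack is held level. Move to the tray, turn 0.213 rad and measure.

```bash
python3 -m crank '[{"x":3.95,"y":0.59,"z":0,"turn":0},{"x":3.95,"y":0.59,"z":0,"turn":0},{"x":3.95,"y":0.59,"z":0,"turn":0},{"x":3.95,"y":0.59,"z":0,"turn":0},{"x":3.95,"y":0.59,"z":0,"turn":0}]' | grep -E "pos|force" && python3 -m crank '[{"x":3.95,"y":0.59,"z":0,"turn":0},{"x":3.95,"y":0.59,"z":0,"turn":0},{"x":3.95,"y":0.59,"z":0,"turn":0},{"x":0,"y":0,"z":0,"turn":0.1065},{"x":0,"y":0,"z":0,"turn":0.1065}]' | grep -E "pos|force" && python3 -m crank '[{"x":0,"y":0,"z":0,"turn":0},{"x":0,"y":0,"z":0,"turn":0},{"x":0,"y":0,"z":0,"turn":0}]' | grep -E "pos|rot|force"
python3 - w13 <<'E'
exec(open('st.py').read())
b=cv2.cvtColor(p,cv2.COLOR_RGB2HSV); b=(b[...,0]>105)&(b[...,0]<130)&(b[...,1]>120)
m=near(X,(.640,.03),.06,.2,.24)&b; P=X[m]; print("rack top",m.sum(),cv2.minAreaRect((P[:,:2]*1000).astype(np.float32)),np.percentile(P[:,2],[2,50,98]))
m=near(X,(.64,.03),.1,.007,.02); P=X[m]; print("tray",m.sum(),cv2.minAreaRect((P[:,:2]*1000).astype(np.float32)))
E
```

```text
tool_pos: [0.6182, -0.087, 0.1695]
contact_force: [0.2, 0.1, -1.3]
grasp_force: 61.9
tool_pos: [0.6401, 0.0307, 0.1692]
contact_force: [-0.6, 0.3, -0.3]
grasp_force: 62.0
tool_pos: [0.6407, 0.0287, 0.1704]
tool_rot: [-0.0, 0.789, 0.614, -0.0]
contact_force: [-0.1, 0.3, -0.9]
grasp_force: 62.0
[0.64071083 0.02874866 0.17039726] [-3.30081049e-04  7.89160329e-01  6.14187048e-01 -3.70073813e-04]
rack top 17294 ((639.525146484375, 28.977874755859375), (78.1096420288086, 49.93640899658203), 75.8600845336914) [0.20236546 0.22018646 0.2230507 ]
tray 701 ((647.7418823242188, 58.7344970703125), (60.05168914794922, 94.17186737060547), 75.32476043701172)
```

The rack is over the tray within 1 mm and at matching yaw. Lowering.

```bash
python3 -m crank '[{"x":0,"y":0.06,"z":4.5,"turn":0},{"x":0,"y":0,"z":4.5,"turn":0},{"x":0,"y":0,"z":4,"turn":0},{"x":0,"y":0,"z":1.7,"turn":0},{"x":0,"y":0,"z":0.8,"turn":0}]' | grep -E "pos|force" && python3 -m crank '[{"x":0,"y":0,"z":0.3,"turn":0},{"x":0,"y":0,"z":0.2,"turn":0},{"x":0,"y":0,"z":0,"turn":0},{"x":0,"y":0,"z":0,"turn":0}]' | grep -E "pos|force" && python3 -m crank '[{"x":0,"y":0,"z":0.2,"turn":0},{"x":0,"y":0,"z":0,"turn":0},{"x":0,"y":0,"z":0,"turn":0}]' | grep -E "pos|force"&& python3 -m crank '[{"x":0,"y":0,"z":0.2,"turn":0},{"x":0,"y":0,"z":0,"turn":0},{"x":0,"y":0,"z":0,"turn":0}]' | grep -E "pos|force"
```

```text
tool_pos: [0.6402, 0.0288, 0.0137]
contact_force: [0.3, -0.2, -0.5]
grasp_force: 62.0
tool_pos: [0.643, 0.0289, 0.0129]
contact_force: [0.4, -0.5, -0.8]
grasp_force: 62.0
tool_pos: [0.6417, 0.029, 0.0091]
contact_force: [-0.5, -0.4, -0.5]
grasp_force: 62.1
tool_pos: [0.642, 0.029, 0.0089]
contact_force: [-4.6, 0.8, 7.9]
grasp_force: 62.7
```

```bash
python3 -m crank '[{"x":0,"y":0,"z":0,"turn":0},{"x":0,"y":0,"z":0,"turn":0},{"x":0,"y":0,"z":0,"turn":0},{"x":0,"y":0,"z":0,"turn":0}]' 100 | grep -E "pos|force|width" && python3 -m crank '[{"x":0,"y":0,"z":-2,"turn":0},{"x":0,"y":0,"z":-4,"turn":0},{"x":0,"y":0,"z":-4.5,"turn":0},{"x":0,"y":0,"z":-4.5,"turn":0},{"x":0,"y":0,"z":-4.5,"turn":0}]' | grep -E "pos|force"  && python3 -m crank '[{"x":0,"y":0,"z":0,"turn":0},{"x":0,"y":0,"z":0,"turn":0}]' | grep -E "pos|force"
python3 - w14 <<'E'
exec(open('st.py').read())
b=cv2.cvtColor(p,cv2.COLOR_RGB2HSV); b=(b[...,0]>105)&(b[...,0]<130)&(b[...,1]>120)
m=near(X,(.640,.03),.07,.05,.07)&b; P=X[m]; print("rack top",m.sum(),cv2.minAreaRect((P[:,:2]*1000).astype(np.float32)),np.percentile(P[:,2],[2,50,98]))
m=near(X,(.64,.03),.1,.007,.02)&~b; P=X[m]; print("tray",m.sum(),cv2.minAreaRect((P[:,:2]*1000).astype(np.float32)))
E
python3 -m crank '[{"x":-3.84,"y":-1.94,"z":0,"turn":0},{"x":-3.84,"y":-1.94,"z":0,"turn":0},{"x":-3.84,"y":-1.94,"z":0,"turn":0},{"x":-3.84,"y":-1.94,"z":0,"turn":0},{"x":-3.84,"y":-1.94,"z":0,"turn":0}]' | grep -E "pos|force" && python3 -m crank '[{"x":-3.84,"y":-1.94,"z":0,"turn":0},{"x":-3.84,"y":-1.94,"z":0,"turn":0},{"x":-3.84,"y":-1.94,"z":0,"turn":0},{"x":0,"y":0,"z":0,"turn":0},{"x":0,"y":0,"z":0,"turn":0}]' | grep -E "pos|rot|force"
python3 - w15 <<'E'
exec(open('st.py').read())
c=(.414,-.230)
for z0,z1 in((.01,.03),(.03,.05),(.05,.056),(.0565,.066)):
    m=near(X,c,.05,z0,z1); print(z0,m.sum(),circ(X[m]))
P=X[m][:,:2]*1000-[414,-230]; r=np.hypot(*P.T); print("far",np.c_[P[r>27.5].mean(0)],r.max(), np.degrees(np.arctan2(*P[r>r.max()-2].mean(0)[::-1])))
cv2.imwrite("pics/c15.png",cv2.resize(p[100:340,200:440],None,fx=2.4,fy=2.4,interpolation=cv2.INTER_CUBIC)[:,:,::-1])
E
```

```text
tool_pos: [0.6415, 0.0289, 0.0067]
contact_force: [-0.1, 0.3, -0.1]
gripper_width: 1.003
grasp_force: 0.0
tool_pos: [0.6413, 0.029, 0.2035]
contact_force: [0.5, 0.4, 0.9]
grasp_force: 0.0
tool_pos: [0.6426, 0.0288, 0.204]
contact_force: [-0.1, -0.3, -0.3]
grasp_force: 0.0
[0.64263427 0.02884605 0.20399174] [0.00121134 0.78944147 0.61382318 0.00133968]
rack top 2786 ((640.208984375, 29.831167221069336), (77.22007751464844, 49.45732879638672), 75.80390167236328) [0.05666742 0.05857207 0.06150546]
tray 1331 ((640.357666015625, 28.89783477783203), (121.7123794555664, 94.110107421875), 75.81852722167969)
tool_pos: [0.4978, -0.1337, 0.199]
contact_force: [0.3, 0.3, -0.5]
grasp_force: 0.0
tool_pos: [0.4143, -0.2304, 0.1998]
tool_rot: [-0.002, 0.79, 0.613, -0.0]
contact_force: [-0.3, 0.2, 0.6]
grasp_force: 0.0
[ 0.41427442 -0.23040541  0.19975154] [-1.86244960e-03  7.90132696e-01  6.12932959e-01 -2.03478791e-04]
0.01 397 [array([ 413.6569, -229.6627]), np.float64(23.7311)]
0.03 412 [array([ 413.6346, -229.9119]), np.float64(23.8039)]
0.05 182 [array([ 413.099 , -232.5302]), np.float64(26.3078)]
0.0565 388 [array([ 412.6391, -233.8095]), np.float64(28.7117)]
far [[ -6.29144997]
 [-28.70448911]] 32.72085913424783 -102.9566976290012
```

View pics/c15.png

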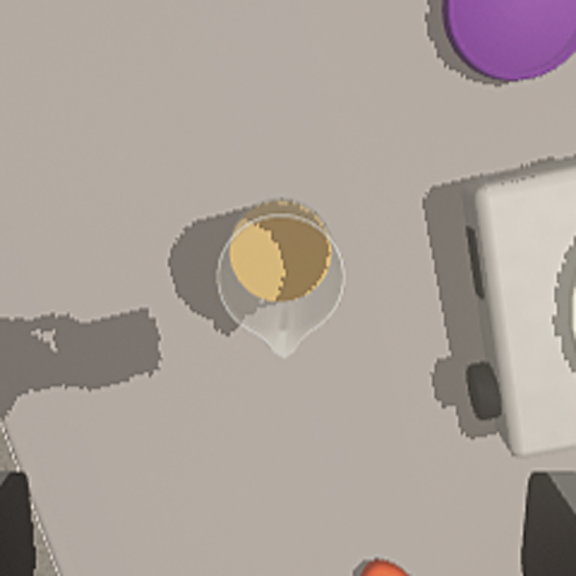

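The rack sits in the tray within 1 mm and at matching yaw. Crop: the beaker rim is at (281,277) and the spout points straight down at (285,355), so the jaws already close square to the spout. The finger backs reach only crop x≈424, clear of the stirrer knob at (480,390). Descend and grip with the tips about 18 mm above the bench.

```bash
python3 -m crank '[{"x":0,"y":0,"z":4.5,"turn":0},{"x":0,"y":0,"z":4.5,"turn":0},{"x":0,"y":0,"z":4.5,"turn":0},{"x":0,"y":0,"z":4.5,"turn":0},{"x":0,"y":0,"z":2.5,"turn":0}]' 88 | grep -E "pos|force" && python3 -m crank '[{"x":0,"y":0,"z":1.3,"turn":0},{"x":0,"y":0,"z":0.5,"turn":0},{"x":0,"y":0,"z":0,"turn":0},{"x":0,"y":0,"z":0,"turn":0}]' | grep -E "pos|rot|force" && python3 -m crank '[{"x":0,"y":0,"z":0,"turn":0},{"x":0,"y":0,"z":0,"turn":0},{"x":0,"y":0,"z":0,"turn":0},{"x":0,"y":0,"z":0,"turn":0},{"x":0,"y":0,"z":0,"turn":0}]' 0 | grep -E "pos|force|width"
```

```text
tool_pos: [0.4135, -0.2269, -0.008]
contact_force: [-0.7, -1.1, 0.7]
grasp_force: 0.0
tool_pos: [0.417, -0.2313, -0.0193]
tool_rot: [0.001, 0.789, 0.614, 0.0]
contact_force: [-0.7, -0.4, 0.2]
grasp_force: 0.0
tool_pos: [0.4164, -0.2313, -0.0194]
contact_force: [-2.1, 0.9, 6.1]
gripper_width: 0.564
grasp_force: 61.0
```

```bash
python3 -m crank '[{"x":0,"y":0,"z":-1,"turn":0},{"x":0,"y":0,"z":-3,"turn":0},{"x":0,"y":0,"z":-4,"turn":0},{"x":0,"y":0,"z":-4,"turn":0},{"x":0,"y":0,"z":-2,"turn":0}]' | grep -E "pos|force|width" && python3 -m crank '[{"x":-0.31,"y":4.34,"z":0,"turn":0},{"x":-0.31,"y":4.34,"z":0,"turn":0},{"x":-0.31,"y":4.34,"z":0,"turn":0},{"x":-0.31,"y":4.34,"z":0,"turn":0},{"x":0,"y":0,"z":0,"turn":0}]' | grep -E "pos|force"  && python3 -m crank '[{"x":0,"y":0,"z":0,"turn":0},{"x":0,"y":0,"z":0,"turn":0},{"x":0,"y":0,"z":0,"turn":0}]' | grep -E "pos|rot|force|width"
python3 - w16 <<'E'
exec(open('st.py').read())
c=s["tool_pos"][:2]
hs=cv2.cvtColor(p,cv2.COLOR_RGB2HSV)
for z0 in np.arange(.13,.22,.01):
    m=near(X,c,.045,z0,z0+.01); print(z0.round(2),m.sum(),circ(X[m]) if m.any() else "")
m=near(X,(.579,-.2846),.062,.045,.052); print("plate",m.sum(),circ(X[m]))
cv2.imwrite("pics/c16.png",p[60:400,120:520][:,:,::-1])
E
```

```text
tool_pos: [0.4172, -0.2319, 0.124]
contact_force: [0.6, -1.1, -0.3]
gripper_width: 0.563
grasp_force: 61.7
tool_pos: [0.5839, -0.2864, 0.1179]
contact_force: [-0.2, -0.1, -1.1]
grasp_force: 62.0
tool_pos: [0.5799, -0.2851, 0.1197]
tool_rot: [0.0, 0.79, 0.614, 0.0]
contact_force: [0.4, -0.2, -0.9]
gripper_width: 0.564
grasp_force: 62.0
[ 0.57994912 -0.28511345  0.11970762] [2.78782173e-04 7.89534891e-01 6.13705607e-01 7.71158867e-05]
0.13 0 
0.14 2927 [array([ 578.184, -284.312]), np.float64(23.9295)]
0.15 2049 [array([ 580.4515, -278.1237]), np.float64(30.7019)]
0.16 3191 [array([ 580.498, -278.045]), np.float64(37.7558)]
0.17 4081 [array([ 580.5332, -278.1241]), np.float64(37.81)]
0.18 4993 [array([ 580.5103, -278.1824]), np.float64(37.7593)]
0.19 5128 [array([ 581.4865, -278.7564]), np.float64(44.4036)]
0.2 3838 [array([ 579.9568, -285.0445]), np.float64(44.9765)]
0.21 2602 [array([ 579.9496, -285.1297]), np.float64(44.9921)]
plate 12622 [array([ 579.0008, -284.7078]), np.float64(55.953)]
```

View pics/c16.png

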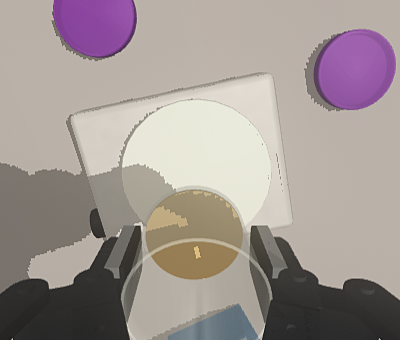

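The beaker is held upright, its filling at crop (194,235). It's centred over the free plate within 1 mm. Lowering.

```bash
python3 -m crank '[{"x":0,"y":0.07,"z":3.5,"turn":0},{"x":0,"y":0,"z":3,"turn":0},{"x":0,"y":0,"z":1.2,"turn":0},{"x":0,"y":0,"z":0.6,"turn":0},{"x":0,"y":0,"z":0,"turn":0}]' | grep -E "pos|force" && python3 -m crank '[{"x":0,"y":0,"z":0.3,"turn":0},{"x":0,"y":0,"z":0.2,"turn":0},{"x":0,"y":0,"z":0,"turn":0},{"x":0,"y":0,"z":0,"turn":0}]' | grep -E "pos|force" && python3 -m crank '[{"x":0,"y":0,"z":0.2,"turn":0},{"x":0,"y":0,"z":0,"turn":0},{"x":0,"y":0,"z":0,"turn":0}]' | grep -E "pos|force"&& python3 -m crank '[{"x":0,"y":0,"z":0.2,"turn":0},{"x":0,"y":0,"z":0,"turn":0},{"x":0,"y":0,"z":0,"turn":0}]' | grep -E "pos|force"
```

```text
tool_pos: [0.5812, -0.2855, 0.0362]
contact_force: [0.3, -0.2, -0.1]
grasp_force: 62.0
tool_pos: [0.5817, -0.2857, 0.0316]
contact_force: [-0.3, -0.1, -0.3]
grasp_force: 62.0
tool_pos: [0.5814, -0.2855, 0.0289]
contact_force: [0.0, 0.3, -0.3]
grasp_force: 62.0
tool_pos: [0.5817, -0.2858, 0.0287]
contact_force: [-3.4, 2.2, 7.2]
grasp_force: 62.5
```

Contact. Release, rise and check everything from the wrist and side cameras.

```bash
python3 -m crank '[{"x":0,"y":0,"z":0,"turn":0},{"x":0,"y":0,"z":0,"turn":0},{"x":0,"y":0,"z":0,"turn":0},{"x":0,"y":0,"z":0,"turn":0}]' 100 | grep -E "pos|force|width" && python3 -m crank '[{"x":0,"y":0,"z":-2,"turn":0},{"x":0,"y":0,"z":-4,"turn":0},{"x":0,"y":0,"z":-4.5,"turn":0},{"x":0,"y":0,"z":-4.5,"turn":0},{"x":0,"y":0,"z":-4.5,"turn":0}]' | grep -E "pos|force"  && python3 -m crank '[{"x":0,"y":-2,"z":-2,"turn":0},{"x":0,"y":0,"z":0,"turn":0},{"x":0,"y":0,"z":0,"turn":0}]' | grep -E "pos|force|time"
python3 - w17 <<'E'
exec(open('st.py').read())
m=near(X,(.579,-.2846),.062,.045,.052); print("plate",circ(X[m]))
for z0,z1 in((.056,.08),(.08,.098)):
    m=near(X,(.579,-.2846),.04,z0,z1); print(z0,m.sum(),circ(X[m]))
p,d,K,T=snap("side","d17"); X=cloud(d,K,T)
m=near(X,(.446,.012),.05,.07,.085); print("jar",circ(X[m]))
E
```

```text
tool_pos: [0.5813, -0.2854, 0.0267]
contact_force: [-0.5, 0.2, -0.9]
gripper_width: 0.998
grasp_force: 0.0
tool_pos: [0.5811, -0.2853, 0.2235]
contact_force: [-0.4, -1.1, 1.0]
grasp_force: 0.0
time: 31.85
tool_pos: [0.562, -0.2806, 0.2419]
contact_force: [-0.1, -0.8, -0.5]
grasp_force: 0.0
[ 0.56202652 -0.28059948  0.24185828] [2.50620822e-04 7.89503650e-01 6.13745798e-01 1.40173239e-04]
plate [array([ 579.17  , -284.6564]), np.float64(55.9701)]
0.056 1386 [array([ 579.6244, -284.4059]), np.float64(23.7846)]
0.08 413 [array([ 579.5104, -284.5436]), np.float64(23.8155)]
jar [array([445.4815,  11.9635]), np.float64(28.4339)]
```

View pics/d17.png

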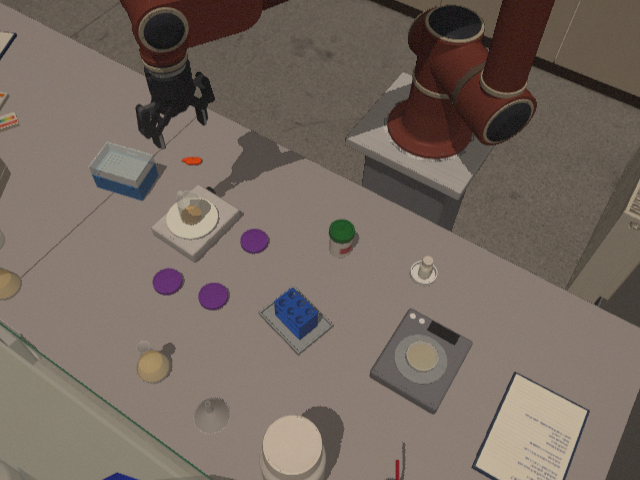

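The side view shows the beaker on the plate at (190,210), the rack in the tray at (296,314), the dish on the pan at (421,357) and the vial in its stand at (426,268). The jar is unmoved at (342,238), and the gripper is clear.

```bash
python3 -c "
from plant import manip
print(manip.job_done())"
```

```text
the job is handed in; nothing more can be done
None
```

The job is done and handed in at about 32 s: the vial, Petri dish, rack and beaker each stand within about 1.5 mm of the middle of their places, nothing tipped over, and the jar was left where it stood.

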